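# Slide the locked scan stage to its end stop

### The job

Press the orange lock button on the sliding stage with the fingertips and keep it down while you push the carriage all the way against its red-bumpered end stop; once it is there, let the button spring up so the carriage is locked, and move clear. Only press and push, without forcing anything: do not touch the blue printed part, which must ride along standing on the white plate, and leave everything else on the table where it is.

Things in the scene. Friction and masses are not known exactly. Their poses are not given: they have to be found in the camera images.
- stage: Fixed lock-slide stage of a part scanner: dark steel base 150 x 400 mm, two steel rails along it, a carriage 130 mm wide, 190 mm long on them. Origin at the centre of the base's underside, on the table; +y of this frame runs along the rails towards the end stop (blue block, top 50 mm above the table, red bumper), z up. The button is at the carriage's -y end, its raised white plate at the +y end.
- carriage (a joint): Position of the carriage along the stage's +y, in m: 0 at the near stop, 0.11 against the end stop; starts at 0. While the button is up its tongue sits in a notched bar (a notch every 11 mm, one of them at the end stop, about 1 mm of play) and the carriage is locked; with the button down it slides with about 1.5 N of friction. Carriage about 0.7 kg.
- lock_button (a joint): Travel of the orange lock button, in m: 0 up (locked), 0.006 fully down. It must be down by more than 4 mm, and stay so, for the carriage to slide: let up on the way, it catches in the next notch. The spring takes about 3 N to start and 7 N fully down, and lifts the button again when let go in a notch.
- lock_top (a point): Centre of the top of the orange lock button, a flat pad 44 mm across the slide by 38 mm along it, riding on the carriage's black deck (top 40 mm above the table). Pad top 50 mm above the table when up, 44 mm when fully down. On the stage's centre line, at y = -0.127 m + joint carriage in the stage's frame.
- plate_centre (a point): Centre of the white plate's top on the carriage, 58 mm above the table, plate 130 x 135 mm, 94.5 mm to the +y side of the button's centre; axes as the stage's. The plate's upright blue edge, 27 mm to the +y side of the button's centre, stands 8 mm above the unpressed button: a finger on the button may push against it.
- print: Loose blue printed bobbin, 48 mm across, 32 mm tall, 40 g, standing on the white plate. Origin at the centre of its underside.
- blue_ring: Loose blue printed ring, 52 mm outside, 22 mm tall, on the table on the stage's +x side (not part of the job). Origin at the centre of its underside.
- gauge_block: Loose stepped steel gauge block 30 x 40 x 37 mm on the table on the stage's -x side (not part of the job). Origin at the centre of its underside.
- scraper: Loose spatula-like scraper lying on the table to the right (not part of the job). Its x axis runs along it.
- spool: Loose filament spool lying flat, black flanges 170 mm across, green winding, 50 mm tall, on the right (not part of the job). Origin at the centre of its underside.
- glue_bottle: Loose white bottle, 48 mm across, 110 mm tall, on the left (not part of the job). Origin at the centre of its underside.
- parts_tray: Loose grey tray 150 x 110 x 40 mm on the left (not part of the job). Origin at the centre of its underside.
There are look-alikes about, which are no part of the job. What is shaped like the print but green, pink or turquoise is not meant.

How it is judged:
On the way, in this order (a step that is already met when the one before it is completed fails the run):
1. the lock button is pressed down, the carriage still short of the end stop (value of joint lock_button above 0.003 m and value of joint carriage below 0.09 m), for 0.05 s.
2. the carriage is against the end stop with the button still held down (value of joint carriage above 0.1075 m and value of joint lock_button above 0.003 m), for 0.05 s.
At the end, for the whole second after the job is handed in: The carriage is within 2.5 mm of the end stop and at rest, the lock button is up (within 0.8 mm), and the blue printed part stands upright and still on the white plate (value of joint carriage above 0.1075 m and value of joint lock_button below 0.0008 m and velocity of joint carriage between -0.005 and 0.005 m/s and angle between print's own z axis and vertical below 0.1 rad and linear speed of print below 0.01 m/s and horizontal distance between print and plate_centre below 0.07 m and z of print in the frame of plate_centre between -0.004 and 0.004 m); the robot touches nothing.
It fails at once if the robot touches the printed part (contact force between any of the fingers, the arm and print above 0.5 N).
It fails at once if the printed part is lifted off the plate or falls off it (height (world z) of print above 0.07 m or height (world z) of print below 0.05 m or angle between print's own z axis and vertical above 0.5 rad).
It fails at once if the stage is forced: pressed, squeezed or pushed with more than 60 N (contact force between the fingers and stage above 60 N).
It fails at once if another thing on the table is disturbed (moved more than 15 mm) (distance of any of blue_ring, gauge_block, scraper, spool, glue_bottle, parts_tray from where it was at the start of the episode above 0.015 m).
It also fails if it takes over 30 s, if anything falls off the work surface, if the arm or the gripper's body presses on something with over 40 N, if the wrist force passes 120 N, or if a joint passes its speed limit or range.

### The arm

A 7-joint arm with a two-finger parallel gripper is mounted at the origin on the work surface. World frame = base frame: x ahead of the robot, y to its left, z up, the work surface at z = 0. Lengths are in m, angles in rad, forces in N, time in s.
With the tool pointing down it reaches from about 0.4 to 0.85 m from the base axis. Payload 10.4 kg.
Tool frame: the origin (TCP) lies at the very end of the fingers, on their centre line; the grasp point (between the pads) lies 19 mm behind it; x points along the fingers, z is the direction in which the jaws open and shut, and the axes are right-handed (so a half turn about x gives the same grasp; the last joint's range is limited). The gripper opens to 87 mm and grips with 3 to 60 N. Pads are 19 mm wide; open, the fingers measure 117 mm over their backs; the gripper's body (75 mm by 190 mm) begins 51 mm behind the grasp point.
Start: joints at [-1.371, 0.332, -0.065, 1.46, 0.022, 1.35, -0.088], TCP at [0.138, 0.61, 0.223] pointing down, gripper open.
Joint ranges: [-2.6, 2.6], [-0.5, 2.12], [-1.47, 1.34], [0.16, 2.42], [-1.27, 4.41], [0.06, 2.06], [-2.6, 2.6]. Speed limits (rad/s): [2.22, 2.22, 2.79, 2.79, 3.14, 3.14, 3.14].

### API

Orientations are given as [roll, pitch, yaw] about the fixed x, y, z axes, in that order (R = Rz(yaw) Ry(pitch) Rx(roll)).
In Python, from plant import env gives the robot as it stands.
- The arm moves only by the tool move_arm, never from a script. Its arguments are lists of equal length, an entry for each row: "slide": the shift along the tool's x, y, z in mm, a list of three; "rot": the turn, a rotation vector about the tool's x, y, z in degrees, a list of three; "claw": the opening, from 0 (shut) to 1 (fully open). A call has 1 to 10 rows; each row shifts and turns the commanded pose from where the row before left it, along the tool's axes as they then stand; what a row does not reach is not made up. A row lasts 1/10 s, in which the tool goes at most 50 mm and 8.59 degrees, less where a joint would pass 70% of its speed; a pose out of reach is approached as far as the arm can. A call is refused whole if a number of a shift passes 50 or a number of a turn 8.59, either way. A call with a gripper value outside its range is refused whole. The fingers move at their own pace and stop on an object; the grip force is fixed at half the most. Time passes only in rows, so rows that do not move let the fingers close. It gives the time, the measured TCP pose, the force and the opening at its end, in the units of the state.
- env.state(): the state, without advancing time (a new reading comes with each control period).
- env.read_camera(name): name is "scene" or "side" or "wrist"; returns a dict with "img" (420x560x3 uint8, red, green, blue), "fovy" (degrees; the focal length in pixels is half the picture's height over the tangent of half this angle, whatever the lens; pixels are square), "cx", "cy" (the principal point, pixels), "D" ([k1, k2, p1, p2, k3] as OpenCV has them; the pictures are not rectified), "extrinsics" (4x4, takes a point from world to camera coordinates). Camera axes: x right, y down, z forward; pixel columns grow to the right and rows downward; lengths in m; the calibration is good to about 2 mm. A picture is of the moment at which its call begins. There is no depth.
- env.close_job(): hands the job in, once; it reports no verdict.
Trained networks look in a picture, given as the dict that the camera call returned (one of the last four; its "shot" number tells which), for a name from the list of things; names that differ only in an ending like _2 or _b are one class to them, and where a whole thing is asked for, a point or a joint stands for the part that bears it (a point fixed in the world has none). Each returns a list of dicts, best first, with "conf" (0 to 1); they miss things now and then, are a little off and sometimes report something else, mostly with a low value. They report only what shows in the picture. A call takes as long as a camera call. They do not tell look-alikes from the thing itself.
- env.recognise(picture, name): "at" ([x, y, z] in m, in world coordinates, good to about 4 mm: the middle of the surface that is visible of it).
The state is a dict: "time_s": time; "qpos": joint angles; "qd": joint speeds; "effort": joint torques, N m; "ee_pos": TCP position; "eef_rot": TCP orientation; "ft_force": force on the tool from outside, world axes, zero at the start; "torque": the same for the moment, N m; "finger_gap": opening from 0.0 (shut) to 1.0 (fully open).
Only numpy, scipy, OpenCV 4.12 (cv2) and the standard library are available. Lean on these libraries where they do the work, as an engineer would, in place of code of your own. Each camera call takes 0.05 s, during which the arm holds its last target. There are 200 camera calls.

## Working session

There is one attempt and no reset: what is moved stays moved. The work goes in short steps, Python scripts to look and compute and a tool call to move; the robot and the scene stay as the last step left them, time stands still between calls to the robot, and variables do not carry over. Pictures are saved under pics/ and viewed, about 8 in all and at most 12, crops included, and the job is handed in when it is done.

Besides the shell and the picture viewer there is one more tool, called as name(argument=value, ...), one argument or row to a line, values as JSON. move_arm: Moves the arm, as the interface text tells. Its arguments: {"type":"object","properties":{"slide":{"type":"array"},"rot":{"type":"array"},"claw":{"type":"array"}},"required":["slide","rot","claw"]}

```bash
mkdir -p pics; ls; python3 - <<'E'
from plant import env
import cv2,numpy as np
s=env.state();print(s)
for c in ["scene","side"]:
    p=env.read_camera(c);cv2.imwrite(f"pics/{c}0.png",p["img"][:,:,::-1])
    print(c,p["fovy"],p["cx"],p["cy"],p["D"],np.round(p["extrinsics"],3).tolist())
    for n in ["stage","lock_button","lock_top","plate_centre","print","carriage"]:
        try: print(n,[(np.round(d["at"],3).tolist(),round(d["conf"],2)) for d in env.recognise(p,n)][:4])
        except Exception as e: print(n,e)
E
```

```text
pics
{'time_s': 0.0, 'qpos': array([-1.37062103,  0.33285457, -0.06471393,  1.46096876,  0.02161086,
        1.34992752, -0.08850275]), 'qd': array([-2.05275766e-04, -5.65588137e-04, -5.03327983e-04,  5.30888933e-05,
       -3.61839103e-04, -8.94466024e-04,  3.41115211e-04]), 'effort': array([ 5.84182744e-04, -6.23258400e+01,  2.49110861e-02, -3.89892876e+01,
       -6.13276125e-02,  4.00123664e-02,  1.52069429e-04]), 'ee_pos': array([0.1379981 , 0.60915446, 0.2217517 ]), 'eef_rot': array([-3.08916383,  1.56933421, -1.74110841]), 'ft_force': array([-0.59133914, -0.60388872, -0.55836363]), 'torque': array([ 0.02162846, -0.04522148,  0.00380861]), 'finger_gap': 1.0009134238382964}
scene 43.67627332191318 281.6932994592641 206.3752463222317 [-0.02326905  0.          0.          0.          0.        ] [[-0.182, 0.983, 0.002, 0.128], [0.588, 0.111, -0.801, -0.242], [-0.788, -0.145, -0.599, 1.878], [0.0, 0.0, 0.0, 1.0]]
stage [([0.561, -0.022, 0.023], 0.63)]
lock_button [([0.537, -0.156, 0.052], 0.52)]
lock_top [([0.533, -0.157, 0.053], 0.71)]
plate_centre [([0.557, -0.088, 0.06], 0.71)]
print [([0.559, -0.061, 0.074], 0.82), ([0.384, -0.053, 0.024], 0.7), ([0.392, -0.149, 0.028], 0.69)]
carriage [([0.56, -0.087, 0.055], 0.74)]
side 43.66816393762589 269.708978054508 218.2897070032048 [-0.02550236  0.          0.          0.          0.        ] [[0.851, -0.525, -0.005, -0.456], [-0.4, -0.642, -0.653, 0.25], [0.34, 0.558, -0.757, 1.282], [0.0, 0.0, 0.0, 1.0]]
stage [([0.518, -0.087, 0.034], 0.6)]
lock_button [([0.525, -0.158, 0.051], 0.52)]
lock_top [([0.523, -0.161, 0.05], 0.64)]
plate_centre [([0.511, -0.113, 0.059], 0.86), ([0.611, -0.456, 0.053], 0.43)]
print [([0.66, -0.166, 0.029], 0.86), ([0.547, -0.068, 0.084], 0.85), ([0.384, -0.163, 0.032], 0.68), ([0.371, -0.064, 0.03], 0.61)]
carriage []
```

View pics/scene0.png

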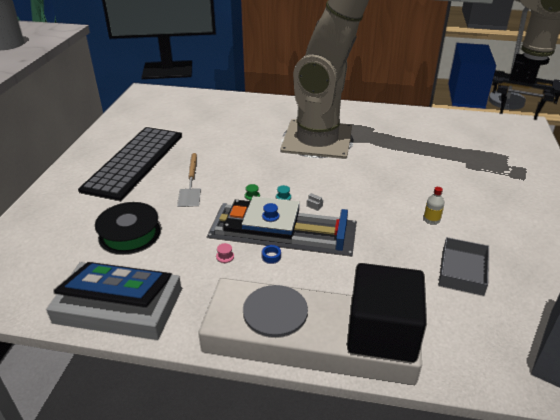

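View pics/side0.png

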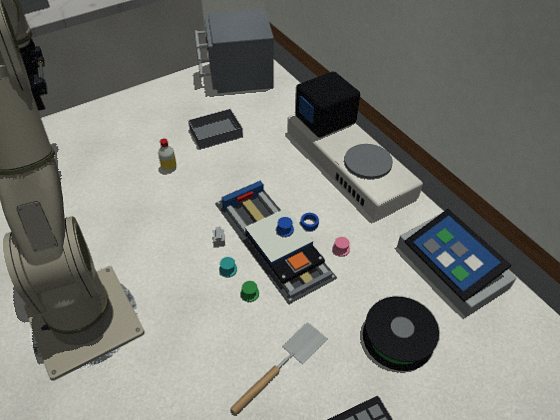

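The scene view shows the stage with the orange button at (238,212), the blue print on the white plate at (270,212) and the end stop at (343,228). In the side view they are at (300,261), (285,225) and (243,195). Things that could be mistaken for the print, in scene pixels: green (252,190), turquoise (284,191), pink (225,253) and the blue ring (271,254). I choose the blue bobbin on the plate. The only orange button is the one on the carriage.

```bash
cat > h.py <<'E'
from plant import env
import cv2,numpy as np
def K(p):
    f=p["img"].shape[0]/2/np.tan(np.radians(p["fovy"]/2));return np.array([[f,0,p["cx"]],[0,f,p["cy"]],[0,0,1]])
def ray(p,uv,z):
    n=cv2.undistortPoints(np.array([[uv]],float),K(p),np.array(p["D"]))[0,0]
    E=np.array(p["extrinsics"]);R,t=E[:3,:3],E[:3,3];c=-R.T@t;d=R.T@[n[0],n[1],1];return c+d*(z-c[2])/d[2]
def proj(p,X):
    E=np.array(p["extrinsics"]);r,_=cv2.Rodrigues(E[:3,:3]);return cv2.projectPoints(np.array(X,float).reshape(-1,3),r,E[:3,3],K(p),np.array(p["D"]))[0][:,0]
def orange(p,lo=(5,170,120),hi=(18,255,255),roi=None):
    m=cv2.inRange(cv2.cvtColor(p["img"],cv2.COLOR_RGB2HSV),lo,hi)
    if roi: k=np.zeros_like(m);k[roi[1]:roi[3],roi[0]:roi[2]]=1;m=m*k
    n,l,s,c=cv2.connectedComponentsWithStats(m);i=1+np.argmax(s[1:,4]);return c[i],s[i],(l==i)
E
python3 - <<'E'
from h import *
for c,roi,crop in [("scene",(200,180,370,260),(200,175,370,260)),("side",(200,170,350,310),(200,170,350,310))]:
    p=env.read_camera(c);o=orange(p,roi=roi)
    print(c,o[0],o[1],ray(p,o[0],.05))
    m=o[2].astype(np.uint8);q=cv2.findContours(m,0,2)[0][0];b=cv2.boxPoints(cv2.minAreaRect(q))
    print([np.round(ray(p,x,.05)[:2],4).tolist() for x in b])
    a,bb,cc,d=crop;I=cv2.resize(p["img"][bb:d,a:cc],None,fx=4,fy=4,interpolation=cv2.INTER_CUBIC);cv2.imwrite(f"pics/{c}_crop.png",I[:,:,::-1])
E
```

```text
scene [237.6962963 210.8      ] [230 206  17  11 135] [ 0.53036299 -0.15641702  0.05      ]
[[0.5522, -0.1732], [0.5071, -0.1817], [0.5079, -0.1381], [0.5527, -0.1308]]
side [297.8877551  260.35714286] [288 253  21  16 196] [ 0.52455217 -0.15604988  0.05      ]
[[0.5045, -0.1378], [0.5524, -0.1381], [0.5447, -0.174], [0.4978, -0.1732]]
```

View pics/side_crop.png

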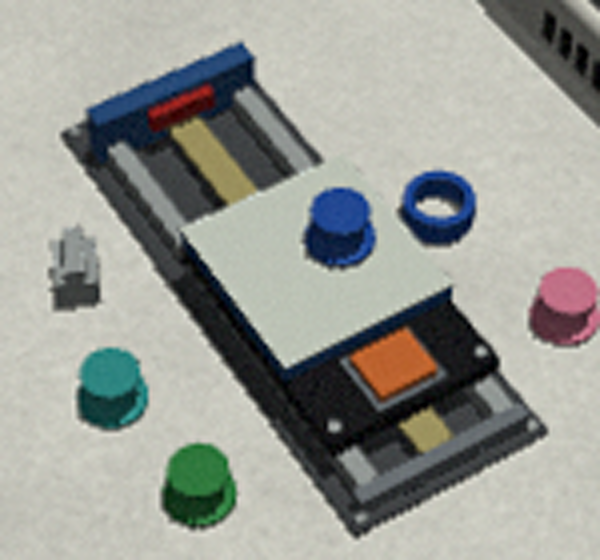

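The crop confirms it: orange button at crop (395,365), its upright edge just behind it, and the print on the plate's right half at (340,225). Next I get the yaw from the base and plate corners.

```bash
python3 - <<'E'
from h import *
from scipy.optimize import least_squares
p=env.read_camera("side")
px=lambda a,b:(200+(a+.5)/4-.5,170+(b+.5)/4-.5)
obs=[((-75,-200,6),(360,537)),((75,-200,6),(548,430)),((-75,200,6),(63,132)),((-65,-100,58),(286,366)),((-65,35,58),(184,232)),((65,-100,58),(452,288)),((0,-127,50),(395,360)),((-65,200,50),(90,108))]
def res(v,full=False):
    c,s=np.cos(v[2]),np.sin(v[2]);r=[]
    for (x,y,z),uv in obs[:7]:
        x/=1000;y/=1000;z/=1000
        r.append(proj(p,[v[0]+c*x-s*y,v[1]+s*x+c*y,z])[0]-px(*uv))
    return np.array(r).ravel()
o=least_squares(res,[.55,-.03,0.1],loss="soft_l1");print(o.x,np.round(o.fun.reshape(-1,2),1).tolist())
v=o.x;B=v[:2]+.127*np.array([np.sin(v[2]),-np.cos(v[2])]);print("button",B)
from scipy.spatial.transform import Rotation as R
print(R.from_euler('xyz',env.state()["eef_rot"]).as_matrix().round(3))
E
```

```text
[ 0.52721561 -0.0294019  -0.00816731] [[-0.9, -0.3], [1.0, 0.4], [-0.5, -0.1], [0.1, 0.7], [-0.7, -0.8], [1.2, -0.9], [0.1, 0.6]]
button [ 0.52617838 -0.15639766]
[[-0.    -0.975  0.221]
 [ 0.     0.221  0.975]
 [-1.     0.     0.   ]]
```

move_arm(
  slide=[
    [0, -35, -13.5],
    [0, -36.5, -8.5],
    [0, -37.5, -3.5],
    [0, -37.5, 1.5],
    [0, -37, 6.5],
    [0, -36, 11.5],
    [0, -34, 16],
    [0, -31.5, 20.5],
    [0, -28.5, 24.5],
    [0, -25, 28],
  ],
  rot=[
    [7.72, 0, 0],
    [7.72, 0, 0],
    [7.72, 0, 0],
    [7.72, 0, 0],
    [7.72, 0, 0],
    [7.72, 0, 0],
    [7.72, 0, 0],
    [7.72, 0, 0],
    [7.72, 0, 0],
    [7.72, 0, 0],
  ],
  claw=[0, 0, 0, 0, 0, 0, 0, 0, 0, 0],
)

```text
time_s: 1.85
ee_pos: [0.4517, 0.3999, 0.2228]
eef_rot: [1.166, 1.57, 1.161]
ft_force: [0.5, -0.2, -0.6]
finger_gap: 0.174
```

move_arm(
  slide=[
    [0, -46, 7],
    [0, -46, 7],
    [0, -46, 7],
    [0, -46, 7],
    [0, -46, 7],
    [0, -46, 7],
    [0, -46, 7],
    [0, -46, 7],
    [0, -46, 7],
    [0, -46, 7],
  ],
  rot=[
    [0, 0, 0],
    [0, 0, 0],
    [0, 0, 0],
    [0, 0, 0],
    [0, 0, 0],
    [0, 0, 0],
    [0, 0, 0],
    [0, 0, 0],
    [0, 0, 0],
    [0, 0, 0],
  ],
  claw=[0, 0, 0, 0, 0, 0, 0, 0, 0, 0],
)

```text
time_s: 2.85
ee_pos: [0.5209, -0.0609, 0.2229]
eef_rot: [0.603, 1.57, 0.604]
ft_force: [0.6, 1.3, -0.2]
finger_gap: 0.0
```

move_arm(
  slide=[
    [0, -45, 4],
    [0, -45, 0],
    [0, 0, 0],
    [0, 0, 0],
  ],
  rot=[
    [0, 0, 0],
    [0, 0, 0],
    [0, 0, 0],
    [0, 0, 0],
  ],
  claw=[0, 0, 0, 0],
)

```text
time_s: 3.25
ee_pos: [0.5247, -0.1502, 0.2225]
eef_rot: [-1.081, 1.571, -1.083]
ft_force: [0.8, 0.5, -0.1]
finger_gap: 0.002
```

```bash
python3 - <<'E'
from h import *
p=env.read_camera("wrist");cv2.imwrite("pics/w1.png",p["img"][:,:,::-1])
s=env.state();print(s["ee_pos"],s["eef_rot"],s["qpos"],s["ft_force"])
from scipy.spatial.transform import Rotation as R
print(R.from_euler('xyz',s["eef_rot"]).as_matrix().round(3))
o=orange(p);print(o[:2],ray(p,o[0],.05))
for n in ["lock_top","print"]: print(n,[(np.round(d["at"],3).tolist(),round(d["conf"],2)) for d in env.recognise(p,n)][:3])
E
```

```text
[ 0.52499365 -0.1486504   0.22244741] [1.68570409 1.57027705 1.68639377] [-0.4431054   0.17392616  0.71908438  1.70622956 -0.11888224  1.30591688
  0.30042442] [ 0.51628501  0.91952505 -0.93578719]
[[-0.    -0.001  1.   ]
 [ 0.001  1.     0.001]
 [-1.     0.001 -0.   ]]
(array([282.05028736, 191.80028736]), array([271, 177,  23,  31, 696], dtype=int32)) [ 0.52457411 -0.15464138  0.05      ]
lock_top [([0.528, -0.155, 0.053], 0.61)]
print [([0.549, -0.063, 0.09], 0.94), ([0.66, -0.155, 0.027], 0.82), ([0.389, -0.147, 0.03], 0.66)]
```

View pics/w1.png

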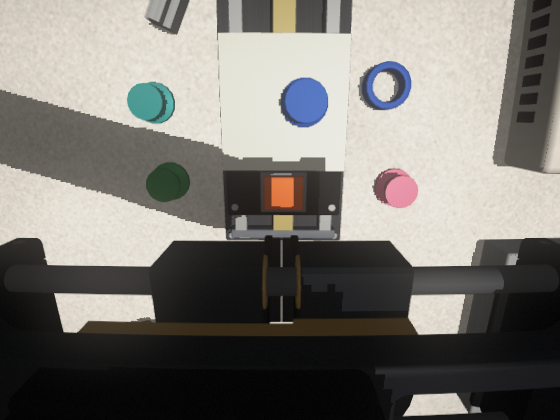

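The wrist view shows the button at (284,194), partly in shadow, the print at (305,102) well ahead of it, and the rails straight along image-up (world y). The button is at about (0.526, -0.156), which agrees with the fit. Before descending I check the camera's clearance over the print.

```bash
python3 - <<'E'
from h import *
p=env.read_camera("wrist");E=np.array(p["extrinsics"]);print(-E[:3,:3].T@E[:3,3],env.state()["ee_pos"])
E
```

```text
[ 0.52393073 -0.0751815   0.38632315] [ 0.52521824 -0.14758463  0.22248386]
```

move_arm(
  slide=[
    [25, 0, 1],
    [40, 0, 0],
    [40, 0, 0],
    [30, 0, 0],
    [15, 0, 0],
    [0, 0, 0],
    [0, 0, 0],
  ],
  rot=[
    [0, 0, 0],
    [0, 0, 0],
    [0, 0, 0],
    [0, 0, 0],
    [0, 0, 0],
    [0, 0, 0],
    [0, 0, 0],
  ],
  claw=[0, 0, 0, 0, 0, 0, 0],
)

```text
time_s: 4.15
ee_pos: [0.5268, -0.149, 0.0737]
eef_rot: [-0.055, 1.57, -0.054]
ft_force: [-0.1, 0.0, 1.6]
finger_gap: 0.004
```

move_arm(
  slide=[
    [10, 0, 0],
    [8, 0, 0],
    [3, 0, 0],
    [2, 0, 0],
    [0, 0, 0],
  ],
  rot=[
    [0, 0, 0],
    [0, 0, 0],
    [0, 0, 0],
    [0, 0, 0],
    [0, 0, 0],
  ],
  claw=[0, 0, 0, 0, 0],
)

```text
time_s: 4.65
ee_pos: [0.5257, -0.149, 0.0495]
eef_rot: [2.466, 1.57, 2.467]
ft_force: [-2.4, 1.6, 3.7]
finger_gap: 0.003
```

```bash
python3 - <<'E'
from h import *
p=env.read_camera("side");I=cv2.resize(p["img"][150:320,180:380],None,fx=4,fy=4,interpolation=cv2.INTER_CUBIC)[:600];cv2.imwrite("pics/s2.png",I[:,:,::-1])
print(env.state()["ee_pos"],env.state()["ft_force"])
E
```

```text
[ 0.52576768 -0.14898391  0.04963328] [-2.02650261  1.51844951  3.38290947]
```

View pics/s2.png

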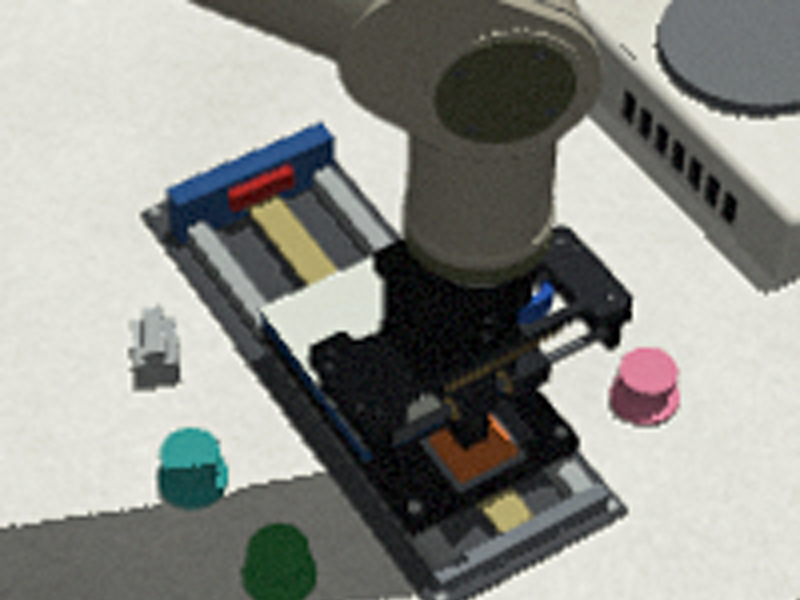

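The fingertips at (470,425) are on the orange pad, central across it and towards the edge side. Contact has begun at about 3 N, at z = 0.0495. Now I press.

move_arm(
  slide=[
    [2, 0, 0],
    [2, 0, 0],
    [1.5, 0, 0],
    [0.5, 0, 0],
    [0, 0, 0],
    [0, 0, 0],
  ],
  rot=[
    [0, 0, 0],
    [0, 0, 0],
    [0, 0, 0],
    [0, 0, 0],
    [0, 0, 0],
    [0, 0, 0],
  ],
  claw=[0, 0, 0, 0, 0, 0],
)

```text
time_s: 5.3
ee_pos: [0.5261, -0.1491, 0.0444]
eef_rot: [1.133, 1.57, 1.133]
ft_force: [-6.1, 3.1, 14.7]
finger_gap: 0.008
```

move_arm(
  slide=[
    [0, 2, 0],
    [0, 3, 0],
    [0, 3, 0],
    [0, 3, 0],
    [0, 3, 0],
    [0, 3, 0],
    [0, 3, 0],
    [0, 3, 0],
    [0, 3, 0],
    [0, 3, 0],
  ],
  rot=[
    [0, 0, 0],
    [0, 0, 0],
    [0, 0, 0],
    [0, 0, 0],
    [0, 0, 0],
    [0, 0, 0],
    [0, 0, 0],
    [0, 0, 0],
    [0, 0, 0],
    [0, 0, 0],
  ],
  claw=[0, 0, 0, 0, 0, 0, 0, 0, 0, 0],
)

```text
time_s: 6.3
ee_pos: [0.5262, -0.121, 0.0444]
eef_rot: [-0.528, 1.57, -0.528]
ft_force: [-5.8, -1.6, 12.7]
finger_gap: 0.006
```

```bash
python3 - <<'E'
from h import *
p=env.read_camera("side");I=cv2.resize(p["img"][150:300,180:380],None,fx=4,fy=4,interpolation=cv2.INTER_CUBIC);cv2.imwrite("pics/s3.png",I[:,:,::-1])
print(env.state()["ee_pos"],env.state()["ft_force"])
E
```

```text
[ 0.52624886 -0.12042403  0.04436328] [-5.36192011 -0.79750587 15.12057664]
```

View pics/s3.png

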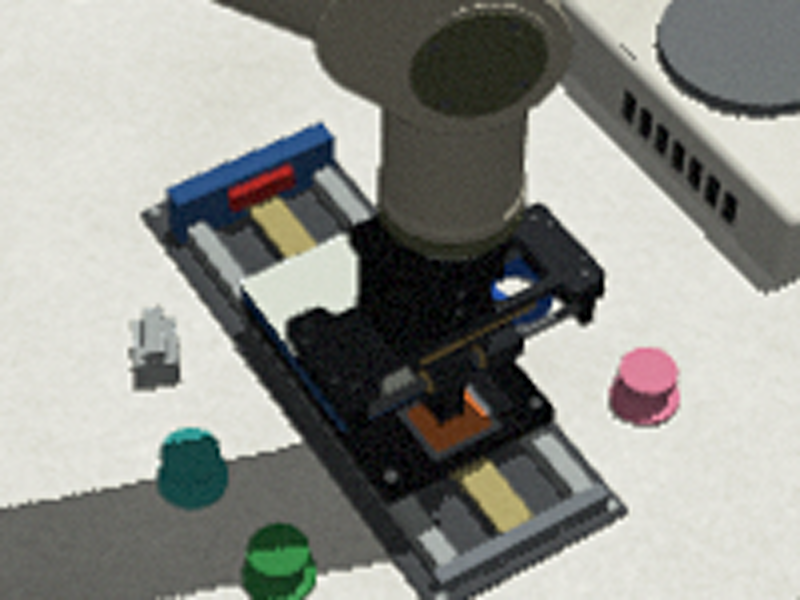

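The carriage rides with the finger: the white plate has moved towards the stop, and the finger is at the same place on the pad (450,400). I keep pushing.

move_arm(
  slide=[
    [0, 3, 0],
    [0, 4, 0],
    [0, 4, 0],
    [0, 4, 0],
    [0, 4, 0],
    [0, 4, 0],
    [0, 4, 0],
    [0, 4, 0],
    [0, 4, 0],
    [0, 3, 0],
  ],
  rot=[
    [0, 0, 0],
    [0, 0, 0],
    [0, 0, 0],
    [0, 0, 0],
    [0, 0, 0],
    [0, 0, 0],
    [0, 0, 0],
    [0, 0, 0],
    [0, 0, 0],
    [0, 0, 0],
  ],
  claw=[0, 0, 0, 0, 0, 0, 0, 0, 0, 0],
)

```text
time_s: 7.35
ee_pos: [0.5265, -0.0827, 0.0444]
eef_rot: [-0.265, 1.569, -0.265]
ft_force: [-5.0, -1.9, 10.6]
finger_gap: 0.003
```

move_arm(
  slide=[
    [0, 3, 0],
    [0, 4, 0],
    [0, 4, 0],
    [0, 4, 0],
    [0, 4, 0],
    [0, 4, 0],
    [0, 3, 0],
    [0, 3, 0],
    [0, 2, 0],
    [0, 2, 0],
  ],
  rot=[
    [0, 0, 0],
    [0, 0, 0],
    [0, 0, 0],
    [0, 0, 0],
    [0, 0, 0],
    [0, 0, 0],
    [0, 0, 0],
    [0, 0, 0],
    [0, 0, 0],
    [0, 0, 0],
  ],
  claw=[0, 0, 0, 0, 0, 0, 0, 0, 0, 0],
)

```text
time_s: 8.35
ee_pos: [0.5266, -0.0497, 0.0444]
eef_rot: [-0.146, 1.569, -0.146]
ft_force: [-2.8, -0.9, 11.9]
finger_gap: 0.006
```

move_arm(
  slide=[
    [0, 1.5, 0],
    [0, 1.5, 0],
    [0, 1.5, 0],
    [0, 1.5, 0],
    [0, 1.5, 0],
    [0, 1, 0],
    [0, 1, 0],
    [0, 1, 0],
    [0, 0, 0],
  ],
  rot=[
    [0, 0, 0],
    [0, 0, 0],
    [0, 0, 0],
    [0, 0, 0],
    [0, 0, 0],
    [0, 0, 0],
    [0, 0, 0],
    [0, 0, 0],
    [0, 0, 0],
  ],
  claw=[0, 0, 0, 0, 0, 0, 0, 0, 0],
)

```text
time_s: 9.25
ee_pos: [0.5267, -0.0391, 0.0444]
eef_rot: [-0.025, 1.569, -0.025]
ft_force: [-3.3, -0.8, 10.2]
finger_gap: 0.008
```

move_arm(
  slide=[
    [0, 1, 0],
    [0, 1, 0],
    [0, 1, 0],
    [0, 0, 0],
  ],
  rot=[
    [0, 0, 0],
    [0, 0, 0],
    [0, 0, 0],
    [0, 0, 0],
  ],
  claw=[0, 0, 0, 0],
)

```text
time_s: 9.65
ee_pos: [0.527, -0.0378, 0.0444]
eef_rot: [-0.659, 1.567, -0.66]
ft_force: [-1.1, -6.2, 9.7]
finger_gap: 0.007
```

The tool moved 1.3 mm of the 3 mm commanded and the y force rose to -6 N. Total travel is 111 mm, so this looks like the stop. I check by eye before releasing.

```bash
python3 - <<'E'
from h import *
p=env.read_camera("side");I=cv2.resize(p["img"][150:300,180:380],None,fx=4,fy=4,interpolation=cv2.INTER_CUBIC);cv2.imwrite("pics/s4.png",I[:,:,::-1])
print(env.state()["ee_pos"],env.state()["ft_force"])
E
```

```text
[ 0.52696244 -0.0377764   0.04443895] [-1.58216056 -5.94685488  9.07998173]
```

View pics/s4.png

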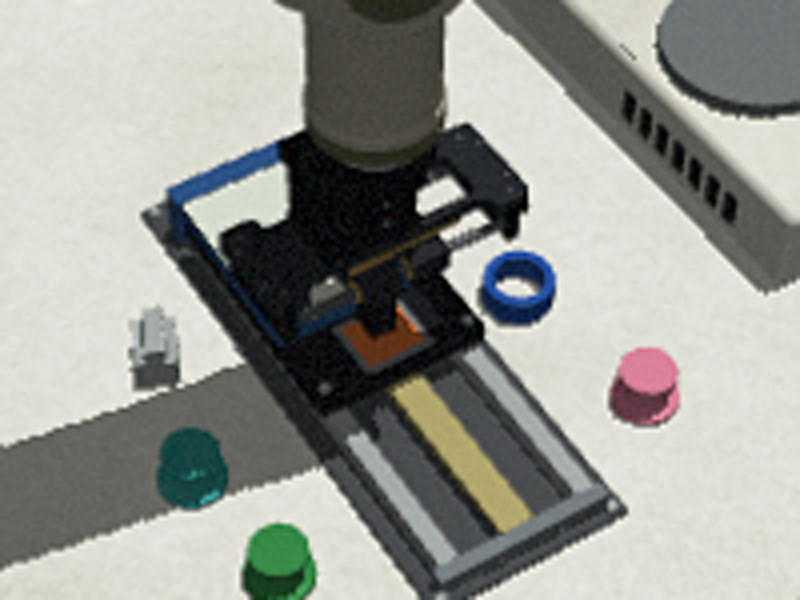

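The plate is now up against the end stop (about 190,205), with the finger still on the pad. I lift straight up.

move_arm(
  slide=[
    [-2, 0, 0],
    [-2, 0, 0],
    [-2, 0, 0],
    [-3, 0, 0],
    [-5, 0, 0],
    [-10, 0, 0],
    [-30, 0, 0],
    [-40, 0, 0],
    [-40, 0, 0],
    [-20, 0, 0],
  ],
  rot=[
    [0, 0, 0],
    [0, 0, 0],
    [0, 0, 0],
    [0, 0, 0],
    [0, 0, 0],
    [0, 0, 0],
    [0, 0, 0],
    [0, 0, 0],
    [0, 0, 0],
    [0, 0, 0],
  ],
  claw=[0, 0, 0, 0, 0, 0, 0, 0, 0, 0],
)

```text
time_s: 10.7
ee_pos: [0.5269, -0.0357, 0.2015]
eef_rot: [0.264, 1.567, 0.264]
ft_force: [0.7, 0.1, -0.3]
finger_gap: 0.009
```

move_arm(
  slide=[
    [0, -30, 0],
    [0, -45, 0],
    [0, -30, 0],
    [0, 0, 0],
    [0, 0, 0],
  ],
  rot=[
    [0, 0, 0],
    [0, 0, 0],
    [0, 0, 0],
    [0, 0, 0],
    [0, 0, 0],
  ],
  claw=[0, 0, 0, 0, 0],
)

```text
time_s: 11.2
ee_pos: [0.5258, -0.1408, 0.1979]
eef_rot: [1.406, 1.57, 1.405]
ft_force: [0.9, 1.1, 0.2]
finger_gap: 0.004
```

```bash
python3 - <<'E'
from h import *
ps={c:env.read_camera(c) for c in["side","wrist"]};p=ps["side"]
a=cv2.resize(p["img"][150:300,180:310],None,fx=3,fy=3,interpolation=cv2.INTER_CUBIC)
b=cv2.resize(ps["wrist"]["img"][0:300,150:420],(405,450));cv2.imwrite("pics/s5.png",np.hstack([a,b])[:,:,::-1])
print(env.state()["ee_pos"],env.state()["ft_force"])
for c,p in ps.items():
    o=orange(p,lo=(3,150,80),roi=(180,50,400,300));print(c,o[:2],ray(p,o[0],.05),ray(p,o[0],.044))
    for n in ["lock_top","print","plate_centre"]: print(n,[(np.round(d["at"],3).tolist(),round(d["conf"],2)) for d in env.recognise(p,n)][:2])
E
```

```text
[ 0.52609245 -0.13919561  0.19760196] [-0.48991146  0.62845038 -0.34495294]
side (array([275.18686869, 231.92929293]), array([265, 224,  21,  17, 198], dtype=int32)) [ 0.52514929 -0.04609966  0.05      ] [ 0.52777012 -0.04194403  0.044     ]
lock_top [([0.522, -0.05, 0.053], 0.54), ([0.401, -0.356, 0.001], 0.21)]
print [([0.659, -0.166, 0.029], 0.79), ([0.368, -0.066, 0.031], 0.64)]
plate_centre [([0.506, -0.016, 0.051], 0.71)]
wrist (array([282.79944751,  98.11933702]), array([ 261,   78,   45,   41, 1810], dtype=int32)) [ 0.52633022 -0.04627308  0.05      ] [ 0.52635909 -0.04586825  0.044     ]
lock_top [([0.528, -0.046, 0.052], 0.88), ([0.403, 0.035, 0.021], 0.36)]
print [([0.388, -0.146, 0.03], 0.78), ([0.548, 0.031, 0.064], 0.76)]
plate_centre [([0.526, -0.017, 0.058], 0.58)]
```

View pics/s5.png

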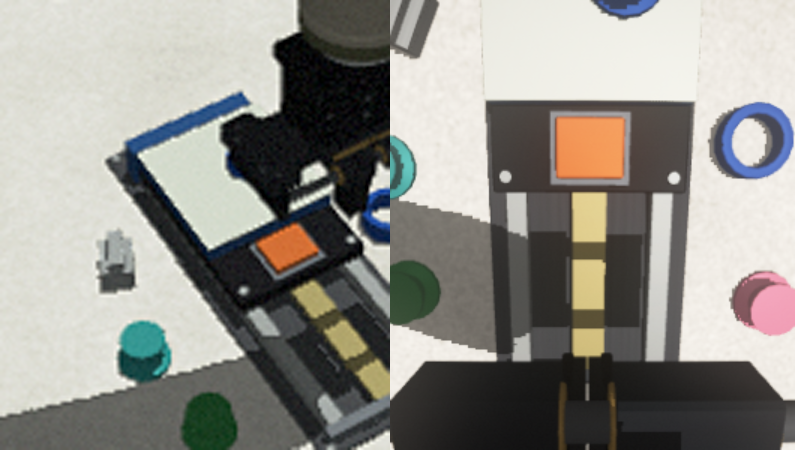

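The button is now at y = -0.046, a 110 mm move. The two views agree only if the pad top is at 50 mm, so the button is up. The print is partly hidden here, so I check it from the scene camera.

```bash
python3 - <<'E'
from h import *
p=env.read_camera("scene");I=cv2.resize(p["img"][170:270,190:370],None,fx=4,fy=4,interpolation=cv2.INTER_CUBIC);cv2.imwrite("pics/s6.png",I[:,:,::-1])
for n in ["print","lock_top","blue_ring","gauge_block"]: print(n,[(np.round(d["at"],3).tolist(),round(d["conf"],2)) for d in env.recognise(p,n)][:3])
print(env.state()["time_s"],np.abs(env.state()["qd"]).max())
E
```

```text
print [([0.385, -0.056, 0.017], 0.73), ([0.676, -0.158, 0.018], 0.62), ([0.56, 0.051, 0.077], 0.57)]
lock_top [([0.534, -0.048, 0.053], 0.57)]
blue_ring [([0.654, -0.042, 0.019], 0.55)]
gauge_block [([0.405, 0.042, 0.033], 0.42)]
11.85 0.002026380716959344
```

View pics/s6.png

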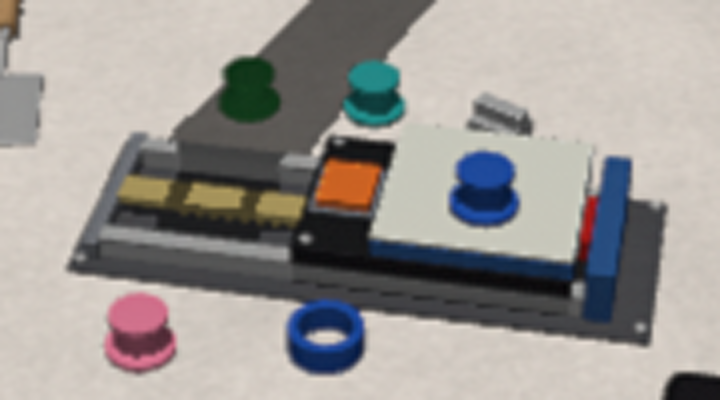

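The blue print stands upright on the plate at (485,188). The carriage is against the red bumper at (590,230), the button is up at (348,185), and the neighbours are undisturbed. I hand it in.

```bash
python3 -c "
from plant import env
print(env.close_job())"
```

```text
the job is handed in; nothing more can be done
None
```

The carriage is locked against its end stop with the blue print still standing on the white plate, and I handed the job in at about 12 s. I pressed the button down with the closed fingertips (about 15 N at most). Holding it down, I pushed the carriage about 110 mm until it met the stop (side force about 6 N), then lifted straight off and moved clear.

**Last checks:**
- **Carriage:** the button measured 110 mm further along in the side view, and the plate sits against the red bumper.
- **Button:** the side and wrist views agree within about 1 mm only if the pad top is at 50 mm, so the button is up.
- **Print:** it stands upright on the plate and rode along about 11 cm with the carriage.
- **Other things:** the ring, gauge block and look-alike bobbins next to the stage look unmoved. I did not re-measure the spool, scraper, bottle or tray, but the arm never came near them while low.

**Disagreements:**
- The networks missed the print in the side view after the push, where the gripper hid it. In the wrist view they put it about 2 cm short because it was cut off by the picture edge; the scene view settled it.
- The scene camera's x for the button was 5–8 mm larger than the other two cameras gave; I used theirs.

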